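Clamp a filter housing in a quick-release vise

TASK

Clamp the steel filter housing in the blue quick-release vise. First turn the housing by its round cap until its two flats are parallel to the jaw faces; then squeeze the red trigger against the black fin, slide the carriage until the housing is pushed up against the fixed jaw, let the trigger go, and turn the black knob clockwise until the sprung pad is pressed firmly (about half its travel or more) and the housing is held tight with its flats square to the jaws. Leave the beaker and the white jar where they stand, and let go of everything.

Things in the scene. Friction and masses are not known exactly. Their poses are not given: they have to be found in the camera images.
- fixed_face (a point): Centre of the fixed jaw's face, 42 mm above the table; face 46 mm wide, top at 62 mm. Axes of the vise: x is level, from the sliding jaw into the fixed jaw (closing direction), z up, y level across the vise towards the red trigger's side. The vise is bolted down: blue base, steel bed 42 mm wide, its top 22 mm above the table, from x = -275 to +40 mm of this point.
- cap_center (a point): Centre of the round steel cap (34 mm diameter, 72 to 100 mm above the table) of the loose filter housing, 0.25 to 0.5 kg, on its upright axis, 86 mm above the table. x is at right angles to the housing's two flats, y along them, z up; a blue line on top of the cap runs along y. It turns freely (friction only) by any angle; a half turn gives the same fit.
- flats_center (a point): Centre of the housing's grey flat-sided body, straight below cap_center: 22 mm thick between its two flats (x), 32 mm long (y), standing on the bed, 22 to 66 mm above the table. A 22 mm spigot in a slot of the bed lets the housing turn and slide about 9 mm to the fixed jaw, not sideways. At the start its axis is about 20 mm from fixed_face; seated, 11 mm.
- pad_face (a point): Centre of the sliding jaw's spring pad face (44 mm wide, top 60 mm above the table), 42 mm above the table; axes as fixed_face. Its distance along x from fixed_face is the jaw opening: 70 to 115 mm at the start, 22 mm when the seated housing is just touched.
- squeeze_point (a point): Point of the blue carriage, 80 mm above the table, half-way between the outer faces of the black fin and the fully squeezed red trigger; axes as fixed_face. 45 mm behind pad_face while the screw is backed off. Pinch both from above, fingers closing along y; about 8 N squeezes it fully. Then the carriage slides along x with about 3 N.
- fin_face (a point): Outer face of the fixed black fin, at y = -13.5 mm from squeeze_point, same height. The fin is 36 mm long (x) and stands from the carriage top (50 mm above the table) to 96 mm.
- trigger_face (a point): Outer face of the red trigger, 34 mm long (x), top 96 mm above the table. At squeeze_point's height it is at y = +25 mm from that point at rest (leaning outwards) and at +13.5 mm fully squeezed.
- trigger (a joint): Angle of the red quick-release trigger, rad: 0 to 0.1 at rest and locked, pawl between the pins of the rack; 0.28 fully squeezed. It springs back. Above about 0.16 the carriage is free; below, the pawl locks it both ways, in 8 mm steps. If it stays near 0.15 when let go, the pawl is perched on a pin: as the screw is tightened the carriage moves back up to 5 mm, then locks.
- carriage (a joint): Position of the sliding carriage along the bed, m: 0 is fully back, it grows towards the fixed jaw (up to 0.11). It carries the sliding jaw, trigger, fin and knob.
- knob_grip (a point): Centre of the black wing knob on the rear of the carriage, 110 mm above the table: a bar 56 mm long (this point's x axis, a white line marks its + end), 14 mm thick (y), 24 mm high, turning about an upright axis on a round blue tower. 75 mm behind squeeze_point. Grip it across its thickness; clockwise from above tightens.
- knob (a joint): Angle the knob has been turned clockwise (seen from above), rad: 0 at the start, up to 8. It drives the jaw 2.5 mm forward per rad by a screw that stays where it is left. It takes 0.15 to 0.25 N m.
- pad (a joint): How far the spring pad is pushed back into the sliding jaw, m: 0 unloaded, 0.006 fully in; 5 N per mm. Two brass pins show between pad and jaw; the gap is 7 mm unloaded.
- beaker: Glass beaker, 70 mm diameter, 90 mm high; origin under its centre. A bystander.
- white_jar: White jar with lid, 60 mm diameter, 70 mm high; origin under its centre. A bystander.
Mind the look-alikes: they are no part of the job. What is shaped like the part that bears cap_center but green is not meant.

How it is judged:
On the way, in this order (a step that is already met when the one before it is completed fails the run):
1. the housing's flats are turned parallel to the jaw faces while the jaw is still open (angle between the x axis of cap_center and the x axis of fixed_face, either way round below 0.1 rad and not (x of pad_face in the frame of fixed_face above -0.045 m)), for 0.2 s.
2. the red trigger is squeezed (value of joint trigger above 0.17 rad), for 0.05 s.
3. the jaw is slid up to the housing (x of pad_face in the frame of fixed_face above -0.036 m and angle between the x axis of cap_center and the x axis of fixed_face, either way round below 0.2 rad), for 0.05 s.
4. with the trigger released and locked, the jaw is screwed tight (value of joint pad above 0.0022 m and value of joint trigger below 0.11 rad), for 0.2 s.
At the end, for the whole second after the job is handed in: The housing is upright (0.08 rad), on the bed (cap centre 80 to 92 mm up), its axis at most 14 mm from the fixed jaw face, flats within 0.1 rad of the jaws; the spring pad is in by 2.2 mm or more, the trigger released and locked (below 0.11 rad), the knob at rest (all of step 4 and angle between the x axis of cap_center and the x axis of fixed_face, either way round below 0.1 rad and angle between cap_center's own z axis and vertical below 0.08 rad and x of cap_center in the frame of fixed_face above -0.014 m and height (world z) of cap_center between 0.08 and 0.092 m and velocity of joint knob between -0.05 and 0.05 rad/s); the robot touches nothing.
It fails at once if the beaker or the jar is moved by more than 30 mm (distance of any of beaker, white_jar from where it was at the start of the episode above 0.03 m).
It also fails if it takes over 72 s, if anything falls off the work surface, if the arm or the gripper's body presses on something with over 40 N, if the wrist force passes 120 N, or if a joint passes its speed limit or range.

ROBOT

A 7-joint arm with a two-finger parallel gripper is mounted at the origin on the work surface. World frame = base frame: x ahead of the robot, y to its left, z up, the work surface at z = 0. Lengths are in m, angles in rad, forces in N, time in s.
With the tool pointing down it reaches from about 0.4 to 0.9 m from the base axis. Payload 5.5 kg.
Tool frame: the origin (TCP) lies midway between the tips of the shut fingers; the grasp point (between the pads) lies 19 mm behind it (manip.grip_depth is the distance from the TCP to the grasp point, in m); z points along the fingers, x is the direction in which the jaws open and shut, and the axes are right-handed (so a half turn about z gives the same grasp; the last joint's range is limited). The gripper opens to 92 mm and grips with 3 to 60 N. Pads are 19 mm wide; open, the fingers measure 130 mm over their backs; the gripper's body (75 mm by 190 mm) begins 47 mm behind the grasp point.
Start: joints at [-0.851, 0.501, -0.427, 1.55, 0.221, 1.138, -0.21], TCP at [0.287, 0.583, 0.227] pointing down, gripper open.
Joint ranges: [-2.88, 2.88], [-0.31, 2.03], [-1.54, 1.56], [0.2, 2.42], [-1.41, 4.55], [0.19, 2.02], [-2.57, 2.57]. Speed limits (rad/s): [2.57, 2.57, 3.14, 3.14, 3.14, 3.14, 3.14].

INTERFACE

Orientations are given as a unit quaternion [x, y, z, w].
In Python, from bench import manip, effector, viewer gives the robot as it stands. Calls block until the motion is done:
- manip.move_pose(position, orientation): joint-space move of the TCP to a pose.
- manip.servo_line(position, ori=None, vel=0.15): straight line of the TCP; ori=None keeps the orientation; vel is the mean speed in m/s.
- manip.movej(angles): joint-space move.
- effector.open_jaws() and effector.close(f_grip=None): open the fingers fully, or close them until they stop; f_grip is the grip in N (None keeps the last).
- manip.sleep(seconds).
- manip.solve_ik(position, orientation): joint angles nearest the present ones, or None.
- viewer.get_image(name): name is "side" or "top" or "wrist"; returns the picture (420x560x3 uint8, red, green, blue); there is no depth.
- viewer.get_calibration(name): a dict with "vfov" (degrees; the focal length in pixels is half the picture's height over the tangent of half this angle, whatever the lens; pixels are square), "cx", "cy" (the principal point, pixels), "eye" and "attitude" of the camera in the world. Camera axes: x right, y down, z forward; pixel columns grow to the right and rows downward; lengths in m; the calibration is good to about 2 mm. A picture is of the moment at which its call begins: read the wrist's pose just before it. get_calibration takes no time and is no camera call; for the wrist camera it gives the pose at the moment of the call.
A pose or a line that the arm cannot do raises manip.PlanningError and nothing moves.
- manip.hand_in(): hands the job in, once; it reports no verdict.
Readings, each from a call of its own:
- manip.current_clock(): time.
- manip.current_q(): joint angles.
- manip.current_joint_velocities(): joint speeds.
- manip.current_tau(): joint torques, N m.
- manip.current_tool_pos(): TCP position.
- manip.current_tcp_rot(): TCP orientation.
- manip.current_force(): force on the tool from outside, world axes, zero at the start.
- manip.current_wrist_torque(): the same for the moment, N m.
- manip.current_finger_gap(): finger opening in m.
Only numpy, scipy, OpenCV 4.12 (cv2) and the standard library are available. Lean on these libraries where they do the work, as an engineer would, in place of code of your own. Each camera call takes 0.05 s, during which the arm holds its last target.

## Working session

There is one attempt and no reset: what is moved stays moved. The work goes in short steps, each a Python script; the robot and the scene stay as the last script left them, time stands still between calls to the robot, and variables do not carry over. Pictures are saved under pics/ and viewed, and the job is handed in when it is done.

```bash
ls; mkdir -p pics; python3 - <<'E'
from bench import manip, effector, viewer
import cv2
print(manip.current_clock(), manip.grip_depth)
for n in ("side","top","wrist"):
    print(n, viewer.get_calibration(n))
    cv2.imwrite(f"pics/a_{n}.png", viewer.get_image(n)[:,:,::-1])
E
```

```text
pics
0.0 0.0188
side {'vfov': 51.315759144961305, 'cx': 279.5901541801365, 'cy': 204.26328215441808, 'eye': array([ 0.35065474, -0.86525699,  0.95230781]), 'attitude': array([ 0.91739222, -0.11875127,  0.0385789 , -0.37789062])}
top {'vfov': 53.01758748196376, 'cx': 281.13235790008986, 'cy': 215.25271564462147, 'eye': array([ 0.40523367, -0.02648982,  1.04223857]), 'attitude': array([-0.69360571,  0.71575202, -0.04477217,  0.06786472])}
wrist {'vfov': 62.27490764666762, 'cx': 282.1562506474597, 'cy': 212.24755337028571, 'eye': array([0.20956843, 0.62035112, 0.38403474]), 'attitude': array([0.83843106, 0.52214953, 0.08155795, 0.1331973 ])}
```

View pics/a_side.png

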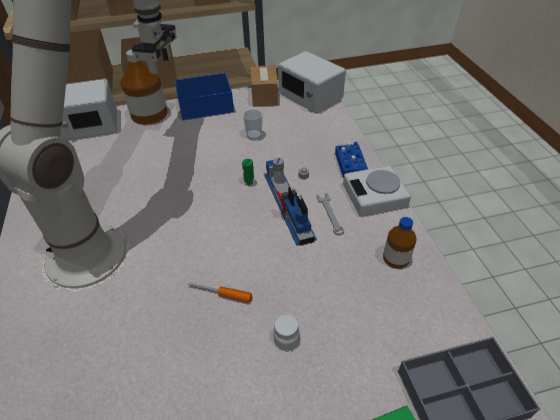

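View pics/a_top.png

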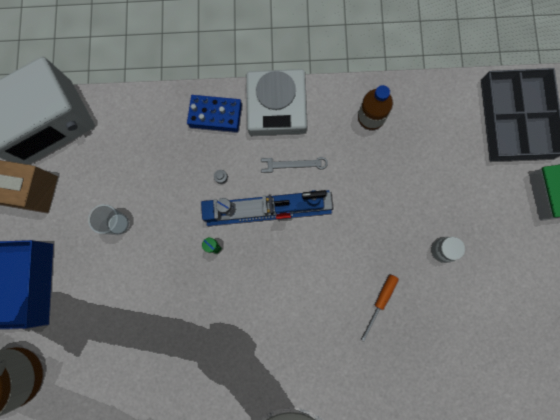

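View pics/a_wrist.png

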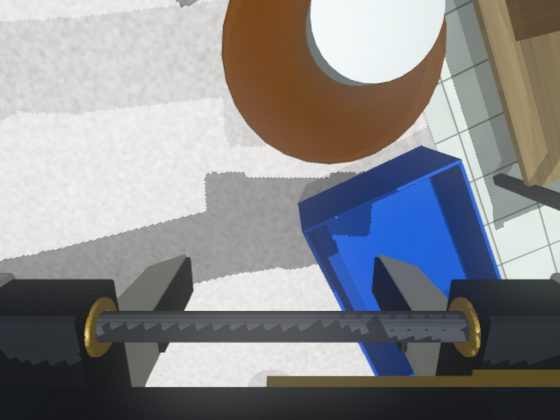

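The pictures show the vise at top px (203–332, 190–222). The steel cap is at about (223,207). The look-alikes are the green housing at (211,245) and a small steel nut at (220,177). The steel part on the vise bed is the one meant, so I'll enlarge that area.

```bash
cat > h.py <<'E'
import numpy as np, cv2
from scipy.spatial.transform import Rotation as R
from bench import manip, effector, viewer
def ray(n,px,cal=None):
    c=cal or viewer.get_calibration(n)
    f=210/np.tan(np.radians(c['vfov'])/2)
    d=np.array([(px[0]-c['cx'])/f,(px[1]-c['cy'])/f,1.])
    return np.array(c['eye']),R.from_quat(c['attitude']).apply(d)
def at(n,px,z,cal=None):
    e,d=ray(n,px,cal); return e+d*(z-e[2])/d[2]
def proj(n,p,cal=None):
    c=cal or viewer.get_calibration(n)
    f=210/np.tan(np.radians(c['vfov'])/2)
    q=R.from_quat(c['attitude']).inv().apply(np.array(p)-c['eye'])
    return q[...,:2]/q[...,2:]*f+[c['cx'],c['cy']]
E
python3 - <<'E'
import cv2
a=cv2.imread('pics/a_top.png')[170:260,195:345]; cv2.imwrite('pics/b_top.png',cv2.resize(a,None,fx=5,fy=5,interpolation=cv2.INTER_CUBIC))
a=cv2.imread('pics/a_side.png')[145:250,235:355]; cv2.imwrite('pics/b_side.png',cv2.resize(a,None,fx=5,fy=5,interpolation=cv2.INTER_CUBIC))
E
```

```text
(no output)
```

View pics/b_top.png

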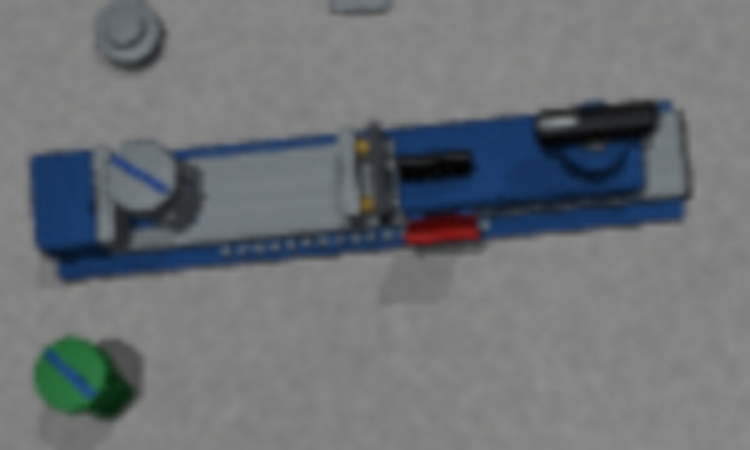

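View pics/b_side.png

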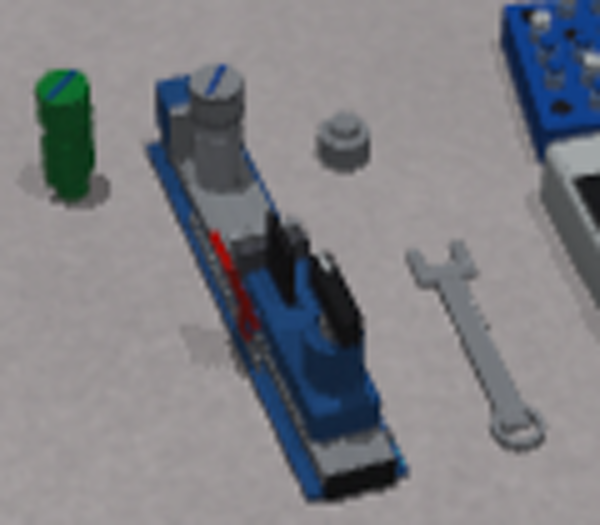

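```bash
python3 - <<'E'
from h import *
o=np.array([195,170])
T=lambda u,v,z: at('top',np.array([u,v])/5+o-0.4,z)
S=lambda u,v,z: at('side',np.array([u,v])/5+[235,145]-0.4,z)
cap=T(143,177,.1);kn=T(597,123,.122);print(cap,kn, S(217,82,.1), S(335,300,.122))
def yaw(a,b): d=b-a; return np.degrees(np.arctan2(d[1],d[0])),np.linalg.norm(d)
print('axis',yaw(kn,cap))
print('base edge',yaw(T(683,215,.0),T(62,277,.0)))
print('bed edge far',yaw(T(340,140,.022),T(190,155,.022)))
print('carr far',yaw(T(590,120,.05),T(400,127,.05)))
print('blue line',yaw(T(110,155,.1),T(165,190,.1)), yaw(S(225,68,.1),S(208,95,.1)))
print('knob white',yaw(T(640,120,.122),T(540,126,.122)), T(537,125,.122),T(657,115,.122))
print('fin',T(400,165,.096),T(472,160,.096))
print('pad face ~', T(352,175,.06)); print('fix top edge', T(98,190,.062))
print(T(110,200,.062),'trig',T(443,228,.096))
E
```

```text
[0.58559256 0.13408071 0.1       ] [ 0.59869995 -0.07301155  0.122     ] [0.58395514 0.13466568 0.1       ] [ 0.5942615 -0.0835127  0.122    ]
axis (np.float64(93.62156397611963), np.float64(0.20866961581058718))
base edge (np.float64(93.81714461786709), np.float64(0.31325059279434736))
bed edge far (np.float64(93.76792000923136), np.float64(0.07483213721732666))
carr far (np.float64(90.0893544814452), np.float64(0.09140393329782001))
blue line (np.float64(-124.3031980663068), np.float64(0.030510016570632268)) (np.float64(-126.36528428174428), np.float64(0.02732947343428902))
knob white (np.float64(91.44524329904972), np.float64(0.04454320171893371)) [ 0.59875276 -0.04630634  0.122     ] [ 0.60137174 -0.09979457  0.122     ]
fin [0.58779098 0.0164453  0.096     ] [ 0.58895325 -0.01658019  0.096     ]
pad face ~ [0.59070701 0.04103809 0.06      ]
fix top edge [0.58732958 0.1621224  0.062     ]
[0.58229724 0.15639996 0.062     ] trig [ 0.55790799 -0.00238536  0.096     ]
```

```bash
cat >> h.py <<'E'
def down(yaw):  # tool z down, tool x at world yaw (deg)
    y=np.radians(yaw); x=np.array([np.cos(y),np.sin(y),0]); z=np.array([0,0,-1.]); 
    return R.from_matrix(np.c_[x,np.cross(z,x),z]).as_quat()
def snap(n,f,crop=None,k=1):
    cal=viewer.get_calibration(n); im=viewer.get_image(n)[:,:,::-1]
    cv2.imwrite(f'pics/{f}_full.png',im)
    if crop: u0,v0,u1,v1=crop; im=im[v0:v1,u0:u1]
    cv2.imwrite(f'pics/{f}.png',cv2.resize(im,None,fx=k,fy=k,interpolation=cv2.INTER_CUBIC)); return cal
E
python3 - <<'E'
from h import *
print(R.from_quat(manip.current_tcp_rot()).as_matrix().round(2))
for y in (30,-22,210,158):
    print(y, [None if q is None else np.round(q,2) for q in [manip.solve_ik([.585,.134,z],down(y)) for z in (.2,.07)]])
for p in ([.594,.0,.065],[.594,.06,.065]):
  for y in (3.7,183.7): print(p,y,np.round(manip.solve_ik(p,down(y)),2))
for y in range(-180,181,30): 
  q=manip.solve_ik([.5987,-.03,.1],down(y)); print(y, None if q is None else np.round(q,2))
E
```

```text
[[ 0.44  0.9  -0.  ]
 [ 0.9  -0.44 -0.  ]
 [-0.   -0.   -1.  ]]
30 [array([-0.09,  0.42, -0.23,  1.71,  0.11,  1.03,  0.16]), array([-0.13,  0.58, -0.19,  1.8 ,  0.14,  0.78,  0.14])]
-22 [array([-0.23,  0.41, -0.05,  1.72,  0.02,  1.02, -0.67]), array([-0.26,  0.57, -0.01,  1.8 ,  0.01,  0.77, -0.66])]
210 [array([-1.12,  0.84,  1.36,  1.75, -0.86,  1.29, -2.18]), array([-1.1 ,  1.12,  1.35,  1.83, -1.17,  1.26, -2.  ])]
158 [array([ 0.17,  0.47, -0.58,  1.7 ,  0.29,  1.06,  2.26]), array([ 0.16,  0.64, -0.57,  1.79,  0.45,  0.84,  2.13])]
[0.594, 0.0, 0.065] 3.7 [-0.05  0.57  0.01  1.82 -0.    0.75  0.02]
[0.594, 0.0, 0.065] 183.7 [-0.88  1.13  1.35  1.85 -1.18  1.26 -2.22]
[0.594, 0.06, 0.065] 3.7 [-0.11  0.57 -0.04  1.81  0.03  0.76 -0.11]
[0.594, 0.06, 0.065] 183.7 [-0.98  1.13  1.35  1.84 -1.18  1.26 -2.33]
-180 [-0.83  1.05  1.35  1.82 -1.1   1.26 -2.29]
-150 [-0.76  0.85  1.13  1.82 -0.88  1.08 -1.9 ]
-120 [-0.64  0.71  0.9   1.82 -0.68  0.96 -1.53]
-90 [-0.19  0.54  0.25  1.8  -0.17  0.83 -1.42]
-60 [-0.15  0.53  0.2   1.8  -0.14  0.82 -0.93]
-30 [-0.09  0.53  0.13  1.8  -0.09  0.82 -0.45]
0 [-0.03  0.53  0.05  1.79 -0.03  0.82  0.03]
30 [ 0.03  0.53 -0.03  1.79  0.02  0.82  0.51]
60 [ 0.11  0.53 -0.13  1.79  0.09  0.83  0.98]
90 [ 0.19  0.54 -0.24  1.79  0.16  0.84  1.44]
120 [ 0.26  0.55 -0.34  1.78  0.23  0.85  1.91]
150 [ 0.35  0.57 -0.45  1.78  0.31  0.86  2.37]
180 [-0.83  1.05  1.35  1.82 -1.1   1.26 -2.29]
```

```bash
python3 - <<'E'
from h import *
manip.move_pose([.585,-.02,.25],down(0))
print(manip.current_clock(),manip.current_tool_pos())
cal=snap('wrist','c'); print(cal)
import pickle; pickle.dump(cal,open('c.pkl','wb'))
E
```

```text
2.5417 [ 0.5850661  -0.01823872  0.24986588]
{'vfov': 62.27490764666762, 'cx': 282.1562506474597, 'cy': 212.24755337028571, 'eye': array([0.58348434, 0.06612813, 0.40816886]), 'attitude': array([ 9.87705587e-01,  1.21294770e-03, -3.47998588e-04,  1.56320443e-01])}
```

View pics/c.png

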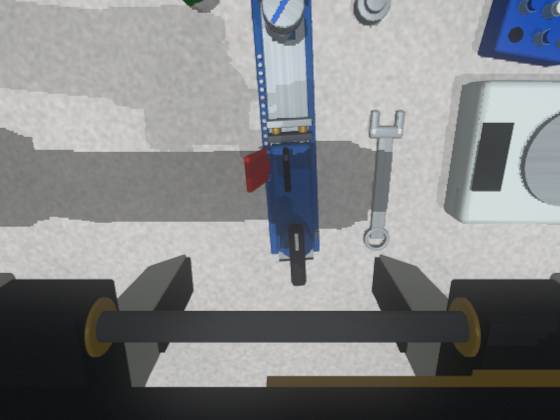

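The wrist view shows the cap at (284,10), the pad at about (290,123), the red trigger at (257,170), the fin at (287,168), and the knob at (297,255). I'll enlarge it.

```bash
python3 - <<'E'
import cv2
a=cv2.imread('pics/c_full.png'); 
cv2.imwrite('pics/d1.png',cv2.resize(a[100:300,220:360],None,fx=4,fy=4,interpolation=cv2.INTER_CUBIC)[:600*2])
cv2.imwrite('pics/d1.png',cv2.resize(a[105:255+0,220:360],None,fx=4,fy=4,interpolation=cv2.INTER_CUBIC))
cv2.imwrite('pics/d2.png',cv2.resize(a[200:300,220:360],None,fx=4,fy=4,interpolation=cv2.INTER_CUBIC))
E
```

```text
(no output)
```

View pics/d1.png

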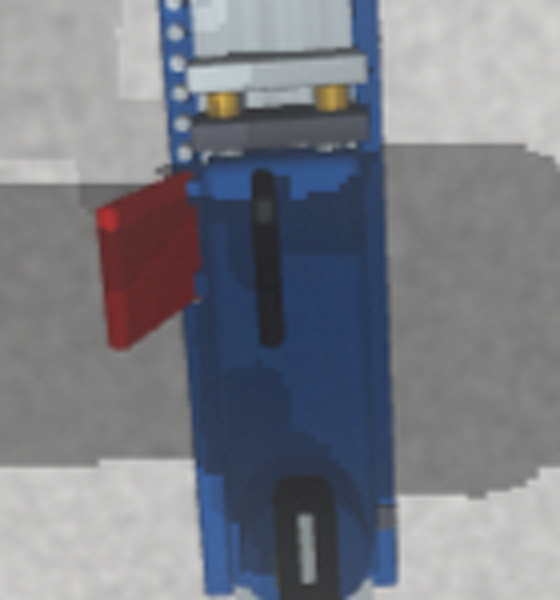

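View pics/d2.png

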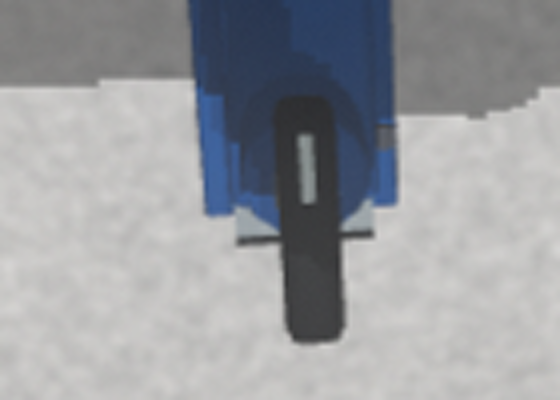

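```bash
python3 - <<'E'
from h import *
import pickle; cal=pickle.load(open('c.pkl','rb'))
W=lambda u,v,z,v0=105: at('wrist',[u/4+220-.4,v/4+v0-.4],z,cal)
def yaw(a,b): d=b-a; return np.degrees(np.arctan2(d[1],d[0])),np.linalg.norm(d)
a,b=W(262,172,.096),W(271,345,.096); print('fin',a,b,yaw(b,a))
a,b=W(98,212,.096),W(115,345,.096); print('trig',a,b,yaw(b,a))
a,b=W(305,135,.122,200),W(308,203,.122,200); print('white',a,b,yaw(b,a))
print('knob far end',W(315,340,.122,200))
print('pad edge',W(188,62,.06),W(368,55,.06),yaw(W(188,62,.06),W(368,55,.06)))
print('pad edge',W(188,68,.06),W(368,62,.06))
print('carr right edge',yaw(W(388,500,.05),W(382,160,.05)))
print('base left edge',yaw(W(205,590,.0),W(190,340,.0)))
print('cap',at('wrist',[284,10],.1,cal))
E
```

```text
fin [0.58586592 0.02530603 0.096     ] [ 0.58814329 -0.01438455  0.096     ] (np.float64(93.28390914607732), np.float64(0.0397558562895185))
trig [0.5490736  0.01630846 0.096     ] [ 0.55203797 -0.01447707  0.096     ] (np.float64(95.50012088941541), np.float64(0.03092791408074629))
white [ 0.59552684 -0.04633813  0.122     ] [ 0.59643637 -0.06269886  0.122     ] (np.float64(93.18192324153404), np.float64(0.01638598855761911))
knob far end [ 0.59858466 -0.09735207  0.122     ]
pad edge [0.56807215 0.04699439 0.06      ] [0.61165702 0.04873669 0.06      ] (np.float64(2.289174761177083), np.float64(0.04361967847223058))
pad edge [0.56805589 0.04558446 0.06      ] [0.61170367 0.04709674 0.06      ]
carr right edge (np.float64(92.82804823290593), np.float64(0.09265278705838766))
base left edge (np.float64(92.70203778044876), np.float64(0.08260098494801567))
cap [0.58444866 0.13278872 0.1       ]
```

```bash
python3 - <<'E'
from h import *
print('green', at('top',[195+72/5,170+375/5],.078),at('side',[235+65/5,145+85/5],.078),at('top',[195+72/5,170+375/5],.1),at('side',[235+65/5,145+85/5],.1))
c=[.5845,.1335]
manip.move_pose([*c,.16],down(75)); print(manip.current_clock())
snap('wrist','e')
manip.servo_line([*c,.068],vel=.08); print(manip.current_clock(),manip.current_force())
E
```

```text
green [0.4970021  0.17047942 0.078     ] [0.49875403 0.18093306 0.078     ] [0.49490832 0.16598538 0.1       ] [0.49502744 0.15460803 0.1       ]
3.4833
4.8333 [-0.33632518  0.73489447  0.10210117]
```

View pics/e.png

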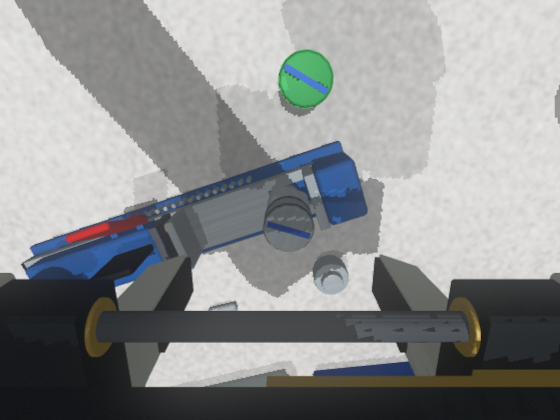

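Cap at (289,225). Its line runs from about (267,224) to (310,237), which gives a yaw of about 57°, close to the 55° I had. Next I'll grip it, turn it and check.

```bash
python3 - <<'E'
from h import *
effector.close(f_grip=20); print(manip.current_clock(),manip.current_finger_gap(),manip.current_force())
p=manip.current_tool_pos()
manip.servo_line([p[0],p[1],p[2]],ori=down(49)); 
manip.servo_line([p[0],p[1],p[2]],ori=down(22.5)); print(manip.current_clock(),p,manip.current_force(),manip.current_finger_gap(),R.from_quat(manip.current_tcp_rot()).as_euler('zyx',degrees=True))
effector.open_jaws()
manip.servo_line([p[0],p[1],.16],vel=.15)
import pickle; pickle.dump(snap('wrist','f'),open('f.pkl','wb')); print(manip.current_clock())
E
```

```text
5.775 0.03394706141269813 [ 0.04171963  0.0531385  -0.07195529]
6.9917 [0.58458996 0.13376553 0.06803807] [-1.91076368 -1.07464058  1.62625295] 0.033666487947727884 [-2.26693764e+01 -4.95916093e-02  1.79977092e+02]
8.85
```

View pics/f.png

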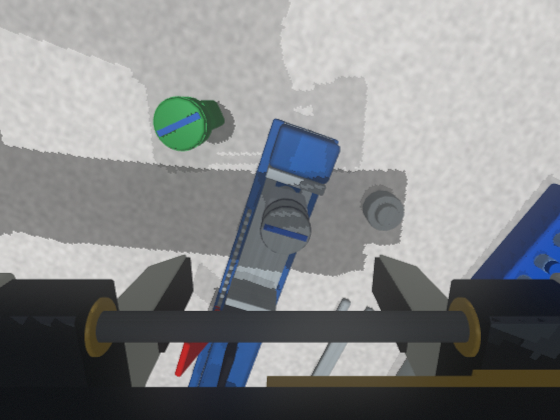

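```bash
python3 - <<'E'
import cv2
a=cv2.imread('pics/f_full.png'); 
cv2.imwrite('pics/f2.png',cv2.resize(a[110:260,220:350],None,fx=4,fy=4,interpolation=cv2.INTER_CUBIC))
E
```

```text
(no output)
```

View pics/f2.png

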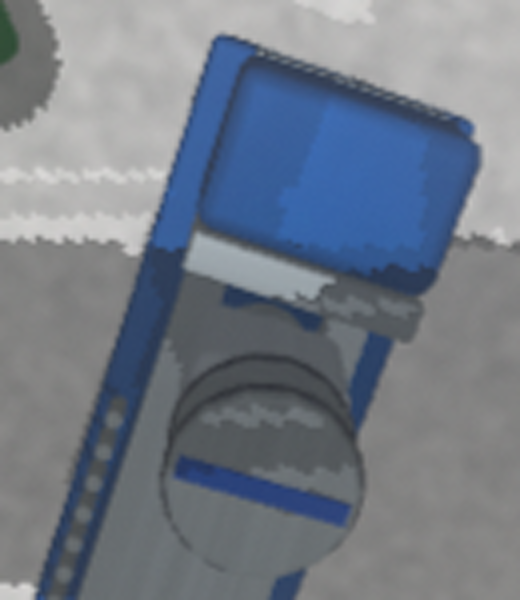

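```bash
python3 - <<'E'
from h import *
import pickle; cal=pickle.load(open('f.pkl','rb'))
W=lambda u,v,z: at('wrist',[u/4+220-.4,v/4+110-.4],z,cal)
def yaw(a,b): d=b-a; return np.degrees(np.arctan2(d[1],d[0])),np.linalg.norm(d)
print('line',yaw(W(178,468,.1),W(350,515,.1)),yaw(W(175,460,.1),W(350,505,.1)))
print('jaw front top',yaw(W(185,268,.062),W(412,342,.062)),W(185,268,.062),W(412,342,.062))
print('jaw back',yaw(W(200,230,.062),W(425,292,.062)), yaw(W(240,58,.062),W(470,130,.062)))
print('cap',W(262,480,.1))
E
```

```text
line (np.float64(6.210983031897679), np.float64(0.030073656414591098)) (np.float64(7.154587894077878), np.float64(0.030386459012699627))
jaw front top (np.float64(4.068536123876851), np.float64(0.045282604209559485)) [0.5597512  0.15601796 0.062     ] [0.60491969 0.15923075 0.062     ]
jaw back (np.float64(6.917511504783679), np.float64(0.04377759172766667)) (np.float64(5.56011411453143), np.float64(0.0435598706690758))
cap [0.58358076 0.13568935 0.1       ]
```

```bash
python3 - <<'E'
from h import *
import pickle; cal=pickle.load(open('f.pkl','rb'))
W=lambda u,v,z: at('wrist',[u/4+220-.4,v/4+110-.4],z,cal)
def yaw(a,b): d=b-a; return np.degrees(np.arctan2(d[1],d[0])),np.linalg.norm(d)
print('pins',[yaw(W(65,576,z),W(117,405,z)) for z in (.01,.02)])
print('base',[yaw(W(42,592,z),W(213,40,z)) for z in (.0,.01,.02)])
cv2.imwrite('pics/g.png',cv2.resize(cv2.imread('pics/f_full.png')[210:400,150:320],None,fx=3,fy=3))
snap('top','g2',(195,170,345,260),5)
E
```

```text
pins [(np.float64(94.77529167121953), np.float64(0.04562502019176002)), (np.float64(94.77529167121935), np.float64(0.04414162768804989))]
base [(np.float64(94.29728404905951), np.float64(0.14104325327702777)), (np.float64(94.29728404905953), np.float64(0.13660195515979887)), (np.float64(94.29728404905951), np.float64(0.1321606570425699))]
```

View pics/g2.png

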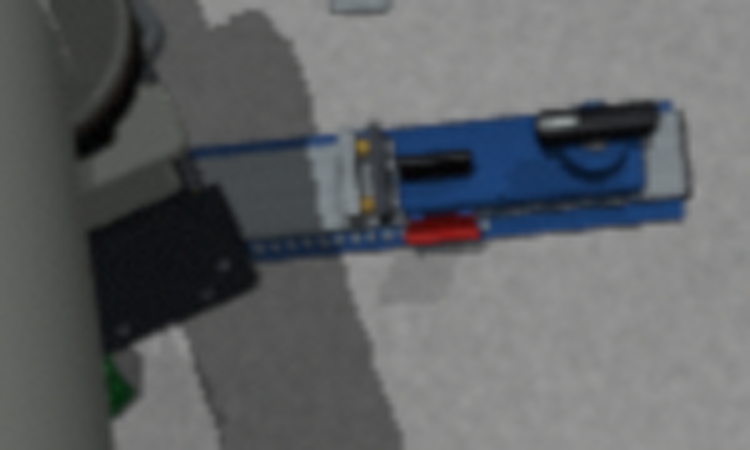

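```bash
python3 - <<'E'
from h import *
c=[.584,.1340]
manip.servo_line([*c,.068],ori=down(22.5),vel=.15)
effector.close(f_grip=20); p=manip.current_tool_pos()
manip.servo_line(p,ori=down(20)); print(manip.current_force(),p)
effector.open_jaws()
manip.servo_line([p[0],p[1],.13],vel=.2); print(manip.current_clock())
s=[.576,.003]
manip.move_pose([s[0],s[1],.15],down(3.6)); print(manip.current_clock())
snap('wrist','i');snap('top','i2',(195,170,345,260),5)
E
```

```text
[ 1.22847094  0.26858043 -0.75307421] [0.58414977 0.13408062 0.0680092 ]
12.3667
12.9583
```

View pics/i.png

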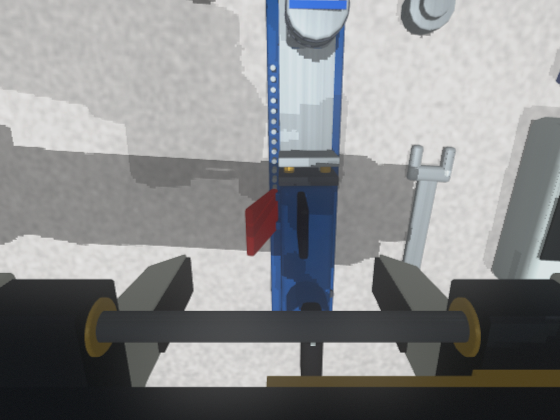

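View pics/i2.png

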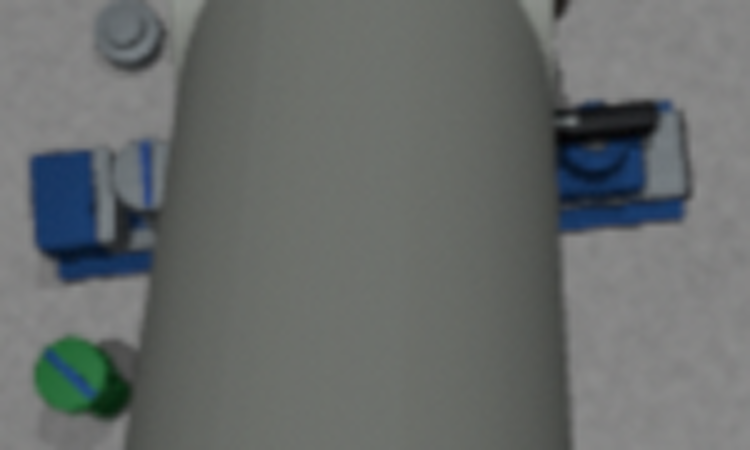

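The cap line at (318,3) is now parallel to the jaws. The fin is at (303,224) and the trigger at (262,222), either side of the tool centre column. I'll descend and squeeze.

```bash
python3 - <<'E'
from h import *
s=[.576,.003]
manip.servo_line([*s,.064],vel=.12); print(manip.current_clock(),manip.current_force())
effector.close(f_grip=20); print(manip.current_clock(),manip.current_finger_gap(),manip.current_force(),manip.current_tool_pos())
E
```

```text
13.925 [-0.00316498 -0.34490954  1.16719531]
14.95 0.026947209294882056 [ 4.72214881  0.20488652 -3.39629898] [0.57859141 0.00308242 0.06440055]
```

```bash
python3 - <<'E'
from h import *
d=np.array([np.cos(np.radians(93.6)),np.sin(np.radians(93.6)),0])
p0=np.array([.579,.003,.0642])
manip.servo_line(p0+d*.07,vel=.07)
f=manip.current_force();print(manip.current_clock(),f,manip.current_tool_pos(),manip.current_finger_gap())
t=.07
while t<.098 and abs(manip.current_force()@d)<16:
    t+=.002; manip.servo_line(p0+d*t,vel=.05); print(round(t,3),(manip.current_force()@d).round(2),manip.current_tool_pos().round(4))
print(manip.current_clock(),manip.current_force(),manip.current_finger_gap())
cal=snap('wrist','j')
snap('top','j2',(195,170,345,260),5);snap('side','j3',(235,145,355,250),5)
E
```

```text
16.1 [-3.01531857 -0.45883899  5.20497452] [0.57380368 0.07505658 0.06439205] 0.02685872622221392
0.072 -1.7 [0.5737 0.0764 0.0644]
0.074 -1.1 [0.5736 0.0782 0.0644]
0.076 -1.64 [0.5735 0.0797 0.0644]
0.078 -2.92 [0.5734 0.0814 0.0644]
0.08 -2.51 [0.5733 0.0834 0.0644]
0.082 -2.91 [0.5731 0.0854 0.0644]
0.084 -3.48 [0.573  0.0874 0.0644]
0.086 -3.41 [0.5728 0.0894 0.0644]
0.088 -3.82 [0.5727 0.0911 0.0644]
0.09 -5.76 [0.5727 0.0919 0.0643]
0.092 -7.61 [0.5726 0.0925 0.0643]
0.094 -11.55 [0.5726 0.0931 0.0643]
0.096 -14.13 [0.5726 0.0937 0.0643]
0.098 -16.04 [0.5725 0.0943 0.0643]
19.6 [ -2.6728418  -16.24413018   6.43238542] 0.026814106787502644
```

View pics/j.png

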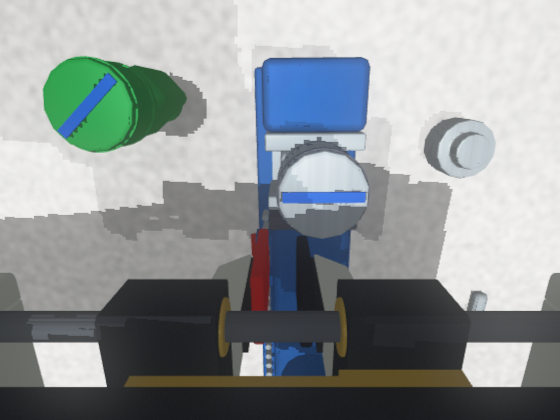

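View pics/j3.png

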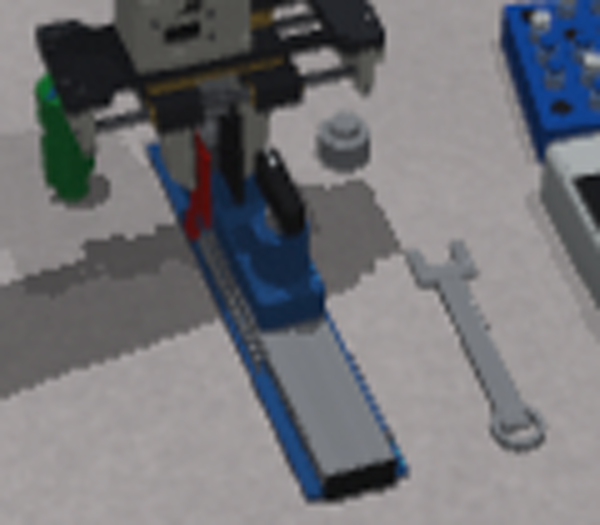

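Gap is 27 mm, so the trigger is fully squeezed. Force climbs from about 4 N at y=0.091 to 16 N, so the housing is seated. I'll release it.

```bash
python3 - <<'E'
from h import *
effector.open_jaws()
p=manip.current_tool_pos()
manip.servo_line([p[0],p[1],.15],vel=.2); print(manip.current_clock(),p)
manip.move_pose([.59,-.06,.20],down(3.6))
import pickle; pickle.dump(snap('wrist','k'),open('k.pkl','wb'));print(manip.current_clock())
cv2.imwrite('pics/k1.png',cv2.resize(cv2.imread('pics/k_full.png')[0:270,190:370],None,fx=2.2,fy=2.2,interpolation=cv2.INTER_CUBIC))
E
```

```text
21.4583 [0.57290807 0.10074616 0.06423454]
22.225
```

View pics/k1.png

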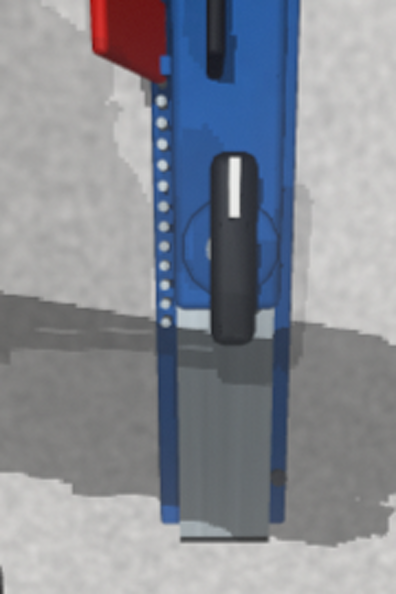

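```bash
python3 - <<'E'
from h import *
import pickle; cal=pickle.load(open('k.pkl','rb'))
W=lambda u,v,z: at('wrist',[u/2.2+190-.3,v/2.2-.3],z,cal)
def yaw(a,b): d=b-a; return np.degrees(np.arctan2(d[1],d[0])),np.linalg.norm(d)
print(cal['eye'],'knob',W(234,247,.122),W(234,152,.122),W(235,343,.122),yaw(W(235,340,.122),W(233,155,.122)))
print('fin tail',W(216,60,.096),'trig tail',W(93,48,.096))
E
```

```text
[0.58284554 0.0244422  0.35669167] knob [0.59148811 0.01727281 0.122     ] [0.58956422 0.04318671 0.122     ] [ 0.59388756 -0.01090913  0.122     ] (np.float64(94.88984801073543), np.float64(0.052565289517698156))
fin tail [0.58289015 0.07091856 0.096     ] trig tail [0.54530488 0.07189822 0.096     ]
```

The trigger is back at rest: its edge is 37.5 mm from the fin, against 38 mm at the start. The knob is at (0.5915, 0.0165), as expected. Next I'll grip the knob and turn it clockwise.

```bash
python3 - <<'E'
from h import *
k=[.5912,.0168]
manip.move_pose([*k,.14],down(4))
manip.servo_line([*k,.098],vel=.12); print(manip.current_clock(),manip.current_force())
effector.close(f_grip=45); print(manip.current_clock(),manip.current_finger_gap(),manip.current_force(),manip.current_tool_pos())
p=np.array([*k,.098])
for y in (-25,-55,-85,-108,-130):
    try: manip.servo_line(p,ori=down(y))
    except manip.PlanningError as e: print(y,e); break
    print(y,round(manip.current_clock(),2),manip.current_force().round(1),manip.current_wrist_torque().round(3),manip.current_tool_pos().round(4),manip.current_finger_gap().round(4),manip.current_q()[6].round(2))
snap('wrist','l')
E
```

```text
23.2 [ 0.55014285 -0.03258415 -0.34726208]
24.3917 0.013554617288142405 [ 5.03635097  0.11933177 -3.27783063] [0.59300907 0.01690375 0.09829963]Traceback (most recent call last):
  File "<stdin>", line 10, in <module>
AttributeError: 'float' object has no attribute 'round'
```

```bash
python3 - <<'E'
from h import *
p=np.array([.5934,.0168,.098])
for y in (-55,-85,-108,-130):
    try: manip.servo_line(p,ori=down(y))
    except manip.PlanningError as e: print(y,e); break
    print(y,round(manip.current_clock(),2),manip.current_force().round(1),manip.current_wrist_torque().round(3),manip.current_tool_pos().round(4),round(manip.current_finger_gap(),4),manip.current_q()[6].round(2))
snap('wrist','l')
E
```

```text
-55 25.73 [ 3.3 -3.9 -0.7] [-0.923 -0.595 -0.127] [0.5943 0.0154 0.0983] 0.0136 -0.81
-85 26.4 [ 4.2 -5.8 -1.9] [-1.183 -0.667 -0.059] [0.5946 0.0146 0.0983] 0.0136 -1.26
-108 26.95 [ 4.1 -7.7 -1.3] [-1.406 -0.614 -0.089] [0.5945 0.0138 0.0983] 0.0137 -1.6
-130 27.48 [ 3.  -8.3 -1.2] [-1.553 -0.491 -0.086] [0.5943 0.0132 0.0983] 0.0138 -1.92
```

View pics/l.png

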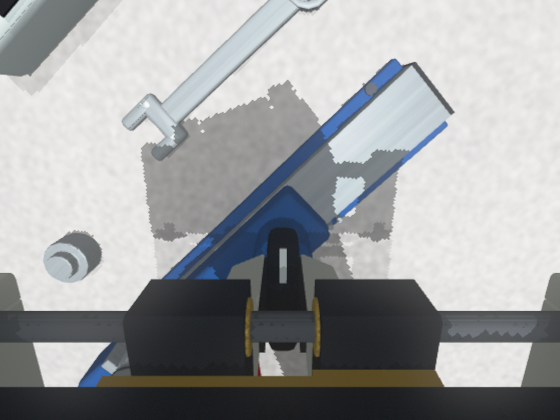

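The knob turned 134° with the grip, and the carriage backed off about 4 mm, as it does when the pawl settles. I'll regrip and turn further.

```bash
python3 - <<'E'
from h import *
effector.open_jaws(); p=manip.current_tool_pos(); print(p)
manip.servo_line([p[0],p[1],.145],vel=.2)
manip.move_pose([.5943,.0125,.175],down(50)); print(manip.current_clock())
cal=snap('wrist','m'); print(cal['eye'])
import pickle; pickle.dump(cal,open('m.pkl','wb'))
snap('side','m3',(235,145,355,250),5);snap('top','m2',(195,170,345,260),5)
E
```

```text
[0.59341338 0.01681034 0.0980116 ]
31.575
[0.52827181 0.06686517 0.33294894]
```

View pics/m.png

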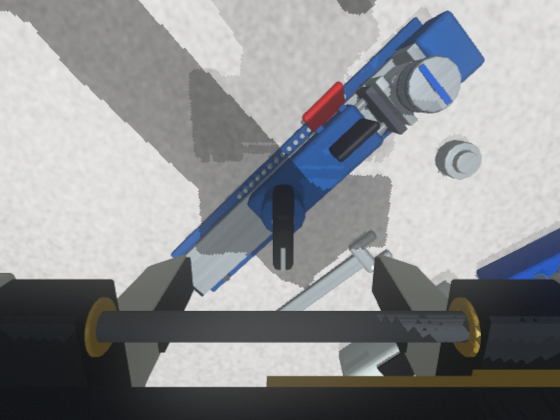

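View pics/m2.png

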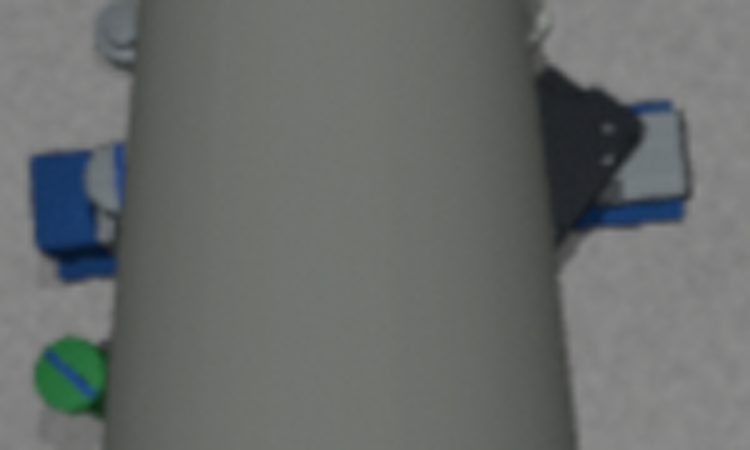

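View pics/m3.png

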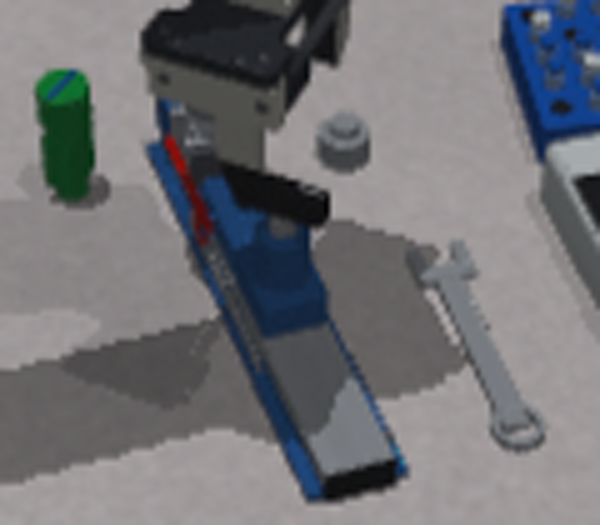

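```bash
python3 - <<'E'
from h import *
import pickle; cal=pickle.load(open('m.pkl','rb'))
a=cv2.imread('pics/m_full.png'); cv2.imwrite('pics/m4.png',cv2.resize(a[0:165,290:490],None,fx=3.6,fy=3.6,interpolation=cv2.INTER_CUBIC))
def yaw(a,b): d=b-a; return np.degrees(np.arctan2(d[1],d[0])),np.linalg.norm(d)
W=lambda u,v,z: at('wrist',[u,v],z,cal)
print('knob near end top',W(284,185,.122),W(282,268,.122),yaw(W(284,190,.122),W(283,260,.122)))
E
```

```text
knob near end top [0.56754208 0.03502803 0.122     ] [ 0.61056327 -0.00277648  0.122     ] (np.float64(-40.75535156277209), np.float64(0.048134725899099284))
```

View pics/m4.png

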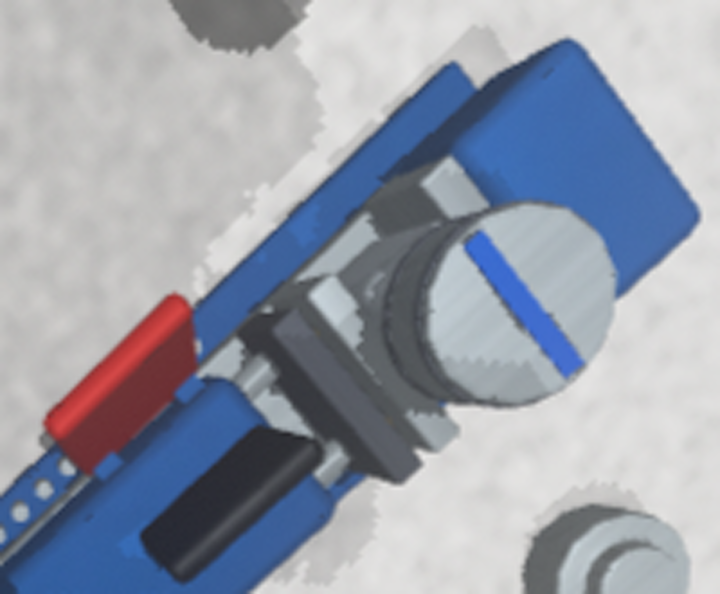

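```bash
python3 - <<'E'
import cv2
a=cv2.imread('pics/m_full.png'); cv2.imwrite('pics/m5.png',cv2.resize(a[70:140,350:425],None,fx=8,fy=8,interpolation=cv2.INTER_CUBIC))
E
```

```text
(no output)
```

View pics/m5.png

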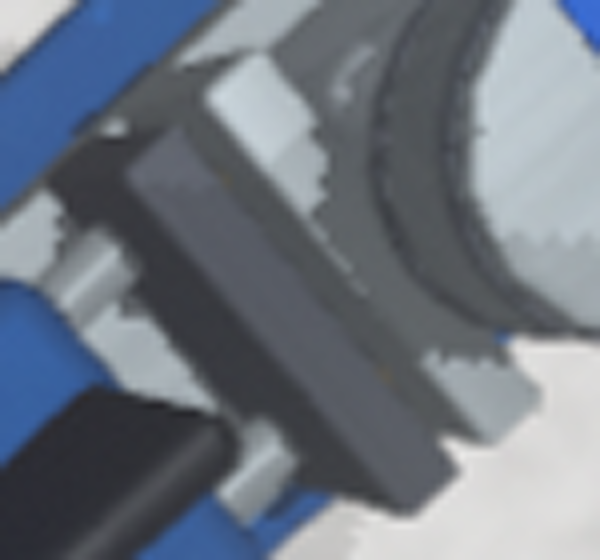

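```bash
python3 - <<'E'
from h import *
import pickle; cal=pickle.load(open('m.pkl','rb'))
W=lambda u,v,z=.06: at('wrist',[u/8+350-.45,v/8+70-.45],z,cal)
d=np.array([np.cos(np.radians(93.8)),np.sin(np.radians(93.8)),0])
for n,a in dict(jawfront=[(180,130),(458,465)],jawback=[(128,178),(410,515)],padback=[(205,97),(492,443)],padfront=[(255,52),(540,398)]).items():
    print(n,[((W(*q)-[.59,.1,0])@d*1000).round(1) for q in a],[W(*q).round(4) for q in a])
cal=pickle.load(open('c.pkl','rb'))
W=lambda u,v,z=.06: at('wrist',[u/4+220-.4,v/4+105-.4],z,cal)
for n,a in dict(jawfront=[(192,122),(368,112)],jawback=[(192,143),(368,135)],padback=[(188,90),(365,80)],padfront=[(188,64),(368,56)]).items():
    print('start',n,[((W(*q)-[.59,.1,0])@d*1000).round(1) for q in a])
E
```

```text
jawfront [np.float64(25.4), np.float64(25.4)] [array([0.5634, 0.1236, 0.06  ]), array([0.6051, 0.1264, 0.06  ])]
jawback [np.float64(19.2), np.float64(19.2)] [array([0.5637, 0.1175, 0.06  ]), array([0.606 , 0.1203, 0.06  ])]
padback [np.float64(28.8), np.float64(29.0)] [array([0.5625, 0.1271, 0.06  ]), array([0.6054, 0.1301, 0.06  ])]
padfront [np.float64(34.6), np.float64(34.8)] [array([0.5623, 0.1328, 0.06  ]), array([0.6049, 0.1359, 0.06  ])]
start jawfront [np.float64(-65.7), np.float64(-66.1)]
start jawback [np.float64(-70.8), np.float64(-71.6)]
start padback [np.float64(-58.0), np.float64(-58.4)]
start padfront [np.float64(-51.9), np.float64(-52.8)]
```

```bash
python3 - <<'E'
from h import *
import pickle; cal=pickle.load(open('m.pkl','rb'))
W=lambda u,v,z=.096: at('wrist',[u/3.6+290-.35,v/3.6-.35],z,cal)
y=np.array([np.cos(np.radians(183.8)),np.sin(np.radians(183.8)),0])
for n,q in dict(trigA=(45,420),trigB=(178,295),finL=(142,538),finR=(183,583),finL2=(255,432),finR2=(318,450)).items(): print(n,(W(*q)@y*1000).round(1),W(*q))
a=cv2.imread('pics/m_full.png'); cv2.imwrite('pics/m6.png',cv2.resize(a[75:165,295:385],None,fx=6.5,fy=6.5,interpolation=cv2.INTER_CUBIC))
E
```

```text
trigA -548.0 [0.54456598 0.06998577 0.096     ]
trigB -548.7 [0.5431253  0.10152389 0.096     ]
finL -576.3 [0.57292045 0.07045968 0.096     ]
finR -588.1 [0.58465802 0.07123072 0.096     ]
finL2 -576.2 [0.57096517 0.0980937  0.096     ]
finR2 -586.7 [0.58101648 0.10507128 0.096     ]
```

View pics/m6.png

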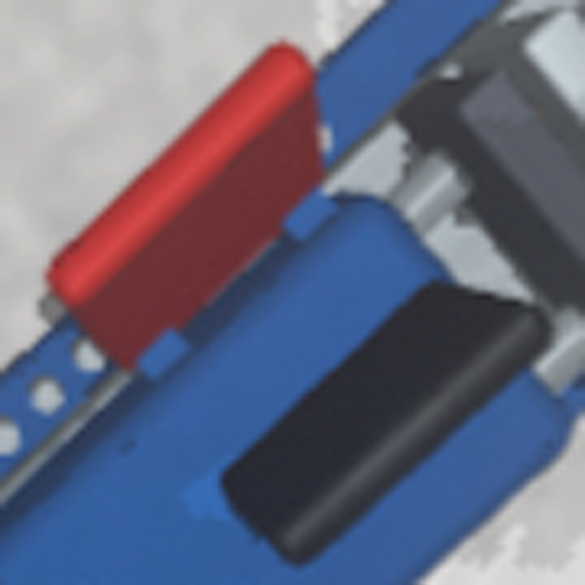

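The pad gap reads about 3.5 mm (7.7 mm unloaded by the same measure), and the trigger is back at its rest distance of 39 mm. I'll check from straight above.

```bash
python3 - <<'E'
from h import *
import pickle
manip.move_pose([.588,.045,.18],down(4)); print(manip.current_clock())
cal=snap('wrist','n'); pickle.dump(cal,open('n.pkl','wb'))
print(cal['eye'],proj('wrist',[.587,.13,.06],cal))
a=cv2.imread('pics/n_full.png'); cv2.imwrite('pics/n1.png',cv2.resize(a[100:300,210:370],None,fx=3,fy=3,interpolation=cv2.INTER_CUBIC))
E
```

```text
32.5083
[0.5805456  0.12918078 0.33822333] [291.02378926  98.5599848 ]
```

View pics/n1.png

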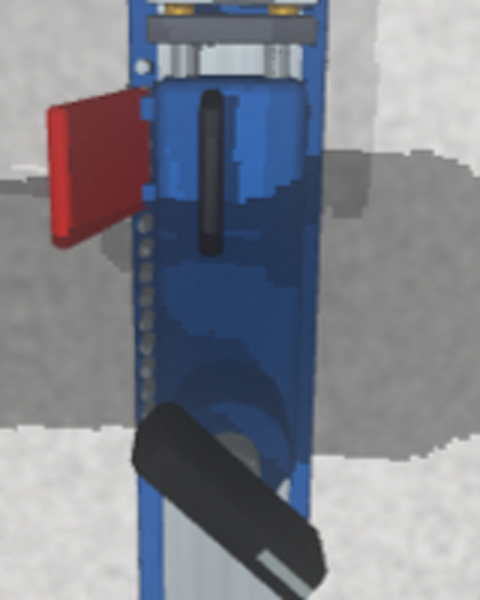

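```bash
python3 - <<'E'
import cv2
a=cv2.imread('pics/n_full.png'); cv2.imwrite('pics/n2.png',cv2.resize(a[0:130,240:340],None,fx=6,fy=6,interpolation=cv2.INTER_CUBIC)[180:])
E
```

```text
(no output)
```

View pics/n2.png

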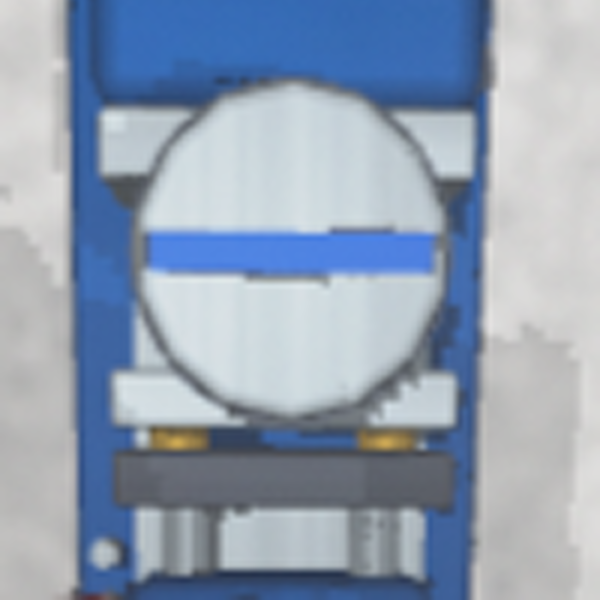

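```bash
python3 - <<'E'
from h import *
import pickle; cal=pickle.load(open('n.pkl','rb'))
W=lambda u,v,z: at('wrist',[u/6+240-.4,(v+180)/6-.4],z,cal)
d=np.array([np.cos(np.radians(93.8)),np.sin(np.radians(93.8)),0])
for n,(u,v,z) in dict(ff=(105,178,.062),ff2=(470,178,.062),cap=(292,250,.1),line1=(150,252,.1),line2=(435,252,.1),pf=(112,372,.06),pf2=(458,372,.06),pb=(112,427,.06),jf=(115,450,.06),jb=(115,506,.06)).items(): print(n,((W(u,v,z)-[.59,.1,0])@d*1000).round(1),W(u,v,z).round(4))
E
```

```text
ff 57.3 [0.5601 0.1554 0.062 ]
ff2 57.5 [0.6044 0.1586 0.062 ]
cap 46.6 [0.583  0.1462 0.1   ]
line1 46.3 [0.568  0.1449 0.1   ]
line2 46.5 [0.5982 0.1471 0.1   ]
pf 35.0 [0.5619 0.1332 0.06  ]
pf2 35.2 [0.6054 0.1363 0.06  ]
pb 28.4 [0.5622 0.1266 0.06  ]
jf 25.6 [0.5627 0.1239 0.06  ]
jb 18.7 [0.5631 0.117  0.06  ]
```

```bash
python3 - <<'E'
from h import *
manip.servo_line([.588,.045,.24],vel=.15); print(manip.current_clock(),manip.current_force())
manip.hand_in()
E
```

```text
33.1083 [-0.96916988  0.3647111   0.68226024]
the job is handed in; nothing more can be done
```

The steel filter housing is clamped in the vise, and I handed the job in at about 33 s of the 72 s allowed. Handing in gives no verdict.

**What I did:**
- I turned the cap about 54° in two grips until its flats were parallel to the jaws.
- I squeezed the trigger fully (27 mm finger gap) and slid the carriage until the housing seated, pushing to about 16 N.
- I released the trigger and turned the knob about 134° clockwise. The carriage slipped back about 4 mm while I did this, as described for a pawl perched on a pin.

**What the last checks showed, all measured from the wrist camera:**

| Check | Measured | Wanted |
|---|---|---|
| Jaw opening | about 22.3 mm | 22 mm when the seated housing is touched |
| Housing axis to fixed jaw face | about 10.8 mm | at most 14 mm |
| Flats against the jaws | within about 0.5° | within 0.1 rad (5.7°) |
| Pad pressed in | about 3.5–4.2 mm (two views gave gaps of 3.5 and 2.8 mm) | 2.2 mm or more |
| Trigger edge to fin | about 39 mm, the same as at the start | back at rest and locked |

- **Beaker and jar:** the gripper never went near either of them, but I did not measure their positions again at the end.
- **Disagreements:** the vise direction read 93° to 94.3° depending on the view. The arm also gave 2–3 mm sideways on the trigger and knob grips, so my position readings there were that far off.

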